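Turn over the rack tags of the finished samples

TASK

In the sample rack the two closed pots are finished and the open beaker is still being worked on. With the fingertips, gently push the flip-over tag in front of each closed pot up and right over its hinge until it lies flat to the rear with its solid-disc face up, without gripping it. Leave the beaker's tag lying to the front with its ring face up, and leave the pots and the beaker standing where they are.

Things in the scene. Friction and masses are not known exactly. Their poses are not given: they have to be found in the camera images.
- rack: the sample rack, fixed to the bench: a grey base plate 156 mm deep, 290 mm wide and 12 mm thick with three round seats in a row, and along its front an aluminium rail 24 mm deep whose top is 87 mm above the bench. Its origin lies on the bench under the middle of the rail; its x axis points from the rail to the seats (away from the robot, give or take 0.15 rad), y along the rail to the left, z up
- beaker: the open glass beaker, 52 mm wide and 68 mm high, loose in one of the seats; origin at the centre of its underside
- pot_1: one closed white sample pot with a screw lid, 54 mm wide and 68 mm high, loose in one of the seats; origin at the centre of its underside
- pot_2: the other closed white sample pot with a screw lid, 54 mm wide and 68 mm high, loose in one of the seats; origin at the centre of its underside
- tag_left (a joint): the left tag's hinge, rad: 0 = lying level to the front (towards the robot, rack -x), raised open ring up; 1.57 = upright; 3.14 = turned right over, lying level to the rear (rack +x) over the base plate, solid disc up. Stops at both ends. Friction of 0.018 N m: the tag (30 g) stays at any angle it is left at; 0.5 N straight up at its free edge raises it
- hinge_left (a point): middle of the left tag's hinge axis, on top of the rail, 90 mm above the bench; the axis runs along rack y. Hinge cheeks stand 11 mm above the axis on both sides (23 to 31 mm from its middle). The tag is a white plate 46 mm wide and 5 mm thick, mid-plane through the axis; lying to the front it overhangs the rail by 53 mm, with 85 mm of open space below. Tags are 90 mm apart
- bead_left (a point): middle of the left tag's thumb bead, a round bar 10 mm thick and 46 mm long along its free edge; this point is its centre, 60 mm from the hinge axis, level with it (90 mm above the bench) while the tag lies to the front. A finger that leans forward and reaches under the bead swings the tag up; a push straight along the tag towards the hinge only jams it
- seat_left (a point): centre of the floor of the left seat, a round recess 60 mm wide and 5 mm deep, 104 mm behind the left tag's hinge axis, 7 mm above the bench. The vessel in it belongs to the left tag; its top is 75 mm above the bench, 15 mm below the hinge axis
- tag_middle (a joint): the middle tag's hinge, rad: 0 = lying level to the front (towards the robot, rack -x), raised open ring up; 1.57 = upright; 3.14 = turned right over, lying level to the rear (rack +x) over the base plate, solid disc up. Stops at both ends. Friction of 0.018 N m: the tag (30 g) stays at any angle it is left at; 0.5 N straight up at its free edge raises it
- hinge_middle (a point): middle of the middle tag's hinge axis, on top of the rail, 90 mm above the bench; the axis runs along rack y. Hinge cheeks stand 11 mm above the axis on both sides (23 to 31 mm from its middle). The tag is a white plate 46 mm wide and 5 mm thick, mid-plane through the axis; lying to the front it overhangs the rail by 53 mm, with 85 mm of open space below. Tags are 90 mm apart
- bead_middle (a point): middle of the middle tag's thumb bead, a round bar 10 mm thick and 46 mm long along its free edge; this point is its centre, 60 mm from the hinge axis, level with it (90 mm above the bench) while the tag lies to the front. A finger that leans forward and reaches under the bead swings the tag up; a push straight along the tag towards the hinge only jams it
- seat_middle (a point): centre of the floor of the middle seat, a round recess 60 mm wide and 5 mm deep, 104 mm behind the middle tag's hinge axis, 7 mm above the bench. The vessel in it belongs to the middle tag; its top is 75 mm above the bench, 15 mm below the hinge axis
- tag_right (a joint): the right tag's hinge, rad: 0 = lying level to the front (towards the robot, rack -x), raised open ring up; 1.57 = upright; 3.14 = turned right over, lying level to the rear (rack +x) over the base plate, solid disc up. Stops at both ends. Friction of 0.018 N m: the tag (30 g) stays at any angle it is left at; 0.5 N straight up at its free edge raises it
- hinge_right (a point): middle of the right tag's hinge axis, on top of the rail, 90 mm above the bench; the axis runs along rack y. Hinge cheeks stand 11 mm above the axis on both sides (23 to 31 mm from its middle). The tag is a white plate 46 mm wide and 5 mm thick, mid-plane through the axis; lying to the front it overhangs the rail by 53 mm, with 85 mm of open space below. Tags are 90 mm apart
- bead_right (a point): middle of the right tag's thumb bead, a round bar 10 mm thick and 46 mm long along its free edge; this point is its centre, 60 mm from the hinge axis, level with it (90 mm above the bench) while the tag lies to the front. A finger that leans forward and reaches under the bead swings the tag up; a push straight along the tag towards the hinge only jams it
- seat_right (a point): centre of the floor of the right seat, a round recess 60 mm wide and 5 mm deep, 104 mm behind the right tag's hinge axis, 7 mm above the bench. The vessel in it belongs to the right tag; its top is 75 mm above the bench, 15 mm below the hinge axis

How it is judged:
By the outcome, as a careful person would: the job done as asked, in the order asked, and still so for the second after the job is handed in, with the robot touching nothing.
It also fails if it takes over 51 s, if anything falls off the work surface, if the arm or the gripper's body presses on something with over 40 N, if the wrist force passes 120 N, or if a joint passes its speed limit or range.

ROBOT

A 6-joint arm with a two-finger parallel gripper is mounted at the origin on a cart in front of the work surface, level with it; the furniture and walls round the work are solid. World frame = base frame: x ahead of the robot, y to its left, z up, the work surface at z = 0. Lengths are in m, angles in rad, forces in N, time in s.
With the tool pointing down it reaches from about 0.3 to 0.775 m from the base axis. Payload 14.6 kg.
Tool frame: the origin (TCP) lies at the very end of the fingers, on their centre line; the grasp point (between the pads) lies 19 mm behind it; z points along the fingers, y is the direction in which the jaws open and shut (so a half turn about z gives the same grasp; the last joint's range is limited). The gripper opens to 94 mm and grips with 3 to 60 N. Pads are 16 mm wide; open, the fingers measure 119 mm over their backs; the gripper's body (75 mm by 177 mm) begins 78 mm behind the grasp point.
Start: joints at [-1.286, 0.3, 1.521, -0, 1.321, -0.067], TCP at [0.19, -0.516, 0.205] pointing down, gripper open.
Joint ranges: [-3.03, 3.03], [-0.79, 2.21], [0.23, 2.52], [-1.04, 4.18], [0, 3.07], [-2.55, 2.55]. Speed limits (rad/s): [2.22, 2.22, 2.57, 3.14, 3.14, 3.14].

INTERFACE

Orientations are given as [roll, pitch, yaw] about the fixed x, y, z axes, in that order (R = Rz(yaw) Ry(pitch) Rx(roll)).
In Python, from station import ctrl, eyes gives the robot as it stands.
- The arm moves only by the tool jog_arm, never from a script. Its argument "moves" is a list of rows, each a list of 3 entries, a list of its own where there are three numbers: the shift along the world's x, y, z in mm, then the turn, a rotation vector about the world's x, y, z in units of 5 degrees (1.0 is 5 degrees), then the finger opening in mm, from 0 to 94. In form: [[[tx, ty, tz], [wx, wy, wz], jaw], ...]. A call has 1 to 5 rows; each row is the pose to reach, as a shift and turn from the pose commanded when the call began; what a row does not reach only later rows make up. A row lasts 1/12 s, in which the tool goes at most 41.7 mm and 7.16 degrees, less where a joint would pass 70% of its speed; a pose out of reach is approached as far as the arm can. A call with a gripper value outside its range is refused whole. The fingers move at their own pace and stop on an object; "squeeze" is the grip in N (left out, the last holds). Time passes only in rows, so rows that repeat a pose let the fingers close. It gives the time, the measured TCP pose, the force and the opening at its end, in the units of the state.
- ctrl.get_obs(): the state, without advancing time (a new reading comes with each control period).
- eyes.camera(name): name is "scene" or "top"; returns a dict with "frame" (400x640x3 uint8, red, green, blue), "vertical_fov" (degrees; the focal length in pixels is half the picture's height over the tangent of half this angle, whatever the lens; pixels are square), "cx", "cy" (the principal point, pixels), "k1" (the pictures are not rectified: a ray, as slopes to the right and down, at radius r is drawn at 1 + k1 r^2 times it, then the intrinsics apply), "eye" and "attitude" of the camera in the world. Camera axes: x right, y down, z forward; pixel columns grow to the right and rows downward; lengths in m; the calibration is good to about 2 mm. A picture is of the moment at which its call begins. There is no depth.
- ctrl.hand_in(): hands the job in, once; it reports no verdict.
The state is a dict: "time_s": time; "qpos": joint angles; "joint_vel": joint speeds; "tau": joint torques, N m; "ee_pos": TCP position; "eef_rot": TCP orientation; "force": force on the tool from outside, world axes, zero at the start; "moment": the same for the moment, N m; "grip_width": finger opening in m.
Only numpy, scipy, OpenCV 4.12 (cv2) and the standard library are available. Lean on these libraries where they do the work, as an engineer would, in place of code of your own. Each camera call takes 0.05 s, during which the arm holds its last target.

## Working session

There is one attempt and no reset: what is moved stays moved. The work goes in short steps, Python scripts to look and compute and a tool call to move; the robot and the scene stay as the last step left them, time stands still between calls to the robot, and variables do not carry over. Pictures are saved under pics/ and viewed, and the job is handed in when it is done.

Besides the shell and the picture viewer there is one more tool, called after "Call:" as name(argument=value, ...), one argument or row to a line, values as JSON. jog_arm: Moves the arm, as the interface text tells. Its arguments: {"type":"object","properties":{"moves":{"type":"array","items":{"type":"array"}},"squeeze":{"type":"number"}},"required":["moves"]}

```bash
ls; mkdir -p pics
python3 - <<'E'
from station import ctrl, eyes
import cv2
for n in("scene","top"):
    c=eyes.camera(n); f=c.pop("frame"); print(n,c)
    cv2.imwrite(f"pics/{n}0.png",f[:,:,::-1])
print(ctrl.get_obs())
E
```

```text
pics
scene {'vertical_fov': 51.445005525434425, 'cx': 314.65952777448433, 'cy': 205.06726709587906, 'k1': -0.031681558057298095, 'eye': array([0.21766867, 0.70959598, 0.51483014]), 'attitude': array([-2.10519907, -0.01014894, -2.62440813])}
top {'vertical_fov': 52.928677388430806, 'cx': 311.6081902121328, 'cy': 199.704301162064, 'k1': 0.0014032513537468115, 'eye': array([0.5342552 , 0.05134855, 0.93310822]), 'attitude': array([-3.09996115,  0.01612304, -1.58866332])}
{'time_s': 0.1, 'qpos': array([-1.28558212e+00,  3.00429535e-01,  1.52152391e+00, -9.21124347e-06,
        1.32069548e+00, -6.65515940e-02]), 'joint_vel': array([-0.00021094, -0.00116643, -0.00087084, -0.00020025, -0.00071613,
       -0.00050316]), 'tau': array([ 3.88466506e-03, -5.32641149e+01, -3.53280830e+01,  7.10632140e-02,
        2.35742319e-02, -5.54909207e-05]), 'ee_pos': array([ 0.18945883, -0.51608553,  0.20493331]), 'eef_rot': array([-3.14053813e+00, -6.13421976e-05,  3.51768049e-01]), 'force': array([ 0.57587011,  0.51255652, -0.30776271]), 'moment': array([ 0.02612878, -0.01129496, -0.02604391]), 'grip_width': 0.09416781848390239}
```

View pics/scene0.png

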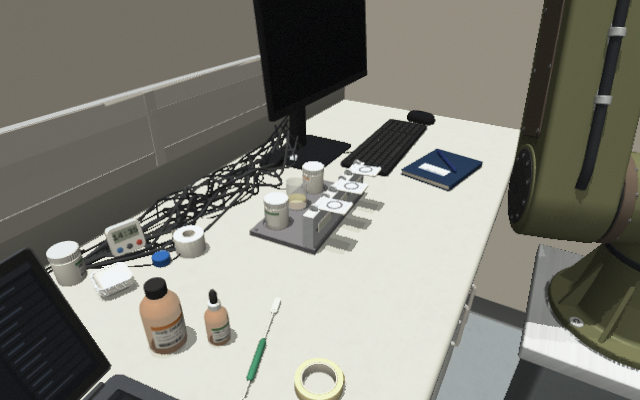

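View pics/top0.png

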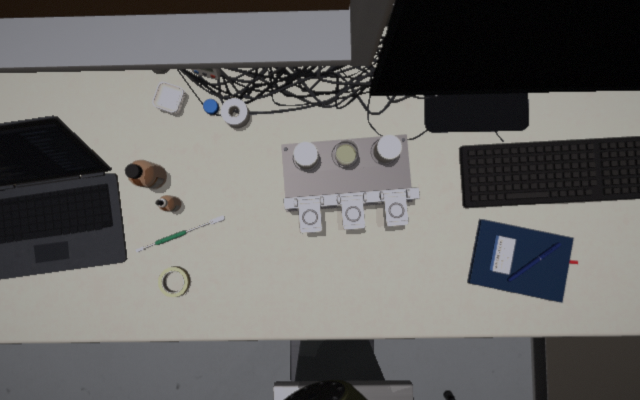

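The scene view shows the rack at about (315,205) with all tags to the front. In the top view the closed pots are at (306,155) and (389,148) and the beaker is between them at (345,154). The tags' rings are at (310,217), (353,214) and (397,210). I'll zoom in to measure.

```bash
cat > h.py <<'E'
import numpy as np, cv2
from scipy.spatial.transform import Rotation as R
def K(c):
    f=200/np.tan(np.radians(c["vertical_fov"])/2)
    return np.array([[f,0,c["cx"]],[0,f,c["cy"]],[0,0,1.]]), np.array([c["k1"],0,0,0.])
def rot(c): return R.from_euler("xyz",c["attitude"]).as_matrix()
def ray(c,uv):
    k,d=K(c); p=cv2.undistortPoints(np.array(uv,float).reshape(-1,1,2),k,d)[:,0]
    return np.c_[p,np.ones(len(p))]@rot(c).T
def plane(c,uv,z):
    r=ray(c,uv); return c["eye"]+r*((z-c["eye"][2])/r[:,2])[:,None]
def proj(c,P):
    k,d=K(c); M=rot(c).T
    return cv2.projectPoints(np.array(P,float).reshape(-1,3),cv2.Rodrigues(M)[0],-M@c["eye"],k,d)[0][:,0]
def tri(c1,u1,c2,u2):
    a=ray(c1,[u1])[0];b=ray(c2,[u2])[0]
    s=np.linalg.lstsq(np.c_[a,-b],c2["eye"]-c1["eye"],rcond=None)[0]
    p=c1["eye"]+a*s[0];q=c2["eye"]+b*s[1]
    return (p+q)/2,np.linalg.norm(p-q)
E
python3 - <<'E'
from station import ctrl, eyes
from h import *
s=eyes.camera("scene");t=eyes.camera("top")
import pickle; pickle.dump((s,t),open("c.pkl","wb"))
def crop(c,x,y,w,h,k,n):
    f=cv2.resize(c["frame"][y:y+h,x:x+w],None,fx=k,fy=k,interpolation=cv2.INTER_CUBIC); cv2.imwrite(n,f[:,:,::-1])
crop(s,245,150,145,105,5,"pics/s1.png"); crop(t,275,130,150,110,5,"pics/t1.png")
E
```

```text
(no output)
```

View pics/s1.png

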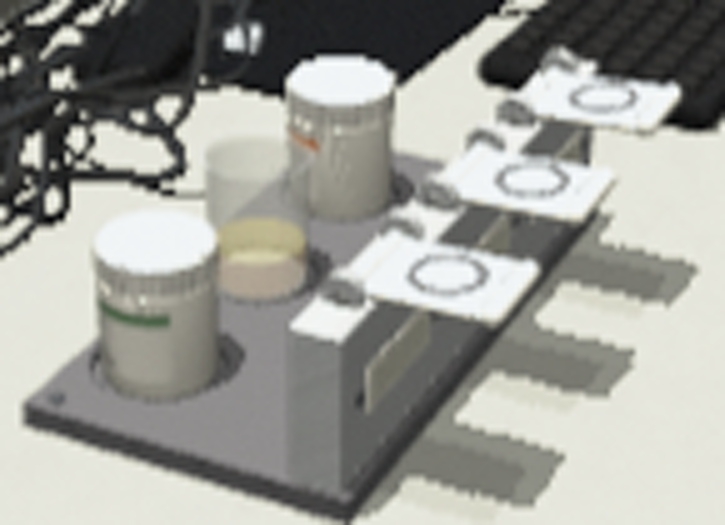

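View pics/t1.png

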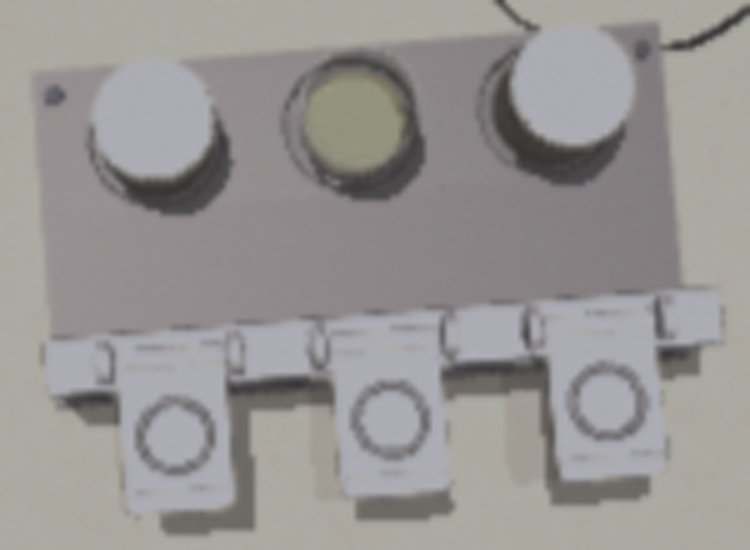

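The crops show all three tags forward with the ring up. Ring centres in the scene crop are (449,273), (532,181) and (603,97). In the top crop they are (175,435), (390,419) and (606,400).

Run:
```python
from h import *
import pickle; s,t=pickle.load(open("c.pkl","rb")); np.set_printoptions(precision=4,suppress=True)
S=lambda x,y:((x+.5)/5-.5+245,(y+.5)/5-.5+150); T=lambda x,y:((x+.5)/5-.5+275,(y+.5)/5-.5+130)
a=[(449,273),(532,181),(603,97)];b=[(175,435),(390,419),(606,400)]
P=[]
for u,v in zip(a,b):
    p,e=tri(s,S(*u),t,T(*v)); print(p,e); P.append(p)
    
P=np.array(P); d=P[0]-P[2]; print("yaw",np.arctan2(-d[0],d[1]),np.linalg.norm(d)/2)
# top plane z=.0925 ring; tag outline corners (bead) and rail edges
print("rings plane",plane(t,[T(*v) for v in b],.0925))
c=[(128,512),(232,507),(345,494),(450,489),(560,478),(666,470)]
print("bead corners",plane(t,[T(*v) for v in c],.09))
r=[(47,342),(722,290),(52,393),(722,343)]
print("rail corners",plane(t,[T(*v) for v in r],.087))
v=[(152,120),(573,87)]; print("pot tops",plane(t,[T(*q) for q in v],.075))
v=[(353,119)]; print(plane(t,[T(*q) for q in v],.02))
```

```text
[0.5333 0.0686 0.0952] 0.00208276457236264
[ 0.5387 -0.0209  0.0943] 0.001380019454789497
[ 0.5448 -0.1106  0.096 ] 0.0016783956363511405
yaw 0.06406887650189691 0.08975952355228153
rings plane [[ 0.5342  0.0691  0.0925]
 [ 0.5393 -0.0208  0.0925]
 [ 0.5456 -0.1109  0.0925]]
bead corners [[ 0.5024  0.0894  0.09  ]
 [ 0.5037  0.0458  0.09  ]
 [ 0.5083 -0.0015  0.09  ]
 [ 0.5096 -0.0454  0.09  ]
 [ 0.5134 -0.0914  0.09  ]
 [ 0.516  -0.1356  0.09  ]]
rail corners [[ 0.5744  0.1226  0.087 ]
 [ 0.591  -0.1618  0.087 ]
 [ 0.5529  0.1208  0.087 ]
 [ 0.5687 -0.1611  0.087 ]]
pot tops [[ 0.6696  0.077   0.075 ]
 [ 0.6802 -0.1037  0.075 ]]
[[ 0.6769 -0.0132  0.02  ]]
```

```bash
cat >> h.py <<'E'
YAW=.062
HM=np.array([.573,-.019,.09]); ex=np.array([np.cos(YAW),np.sin(YAW),0]); ey=np.array([-np.sin(YAW),np.cos(YAW),0])
H={"L":HM+.09*ey,"M":HM,"R":HM-.09*ey}
def pose(h,u,w,beta,v=0):  # mm, mm, deg
    p=H[h]+ex*u/1e3+ey*v/1e3+np.array([0,0,w/1e3])
    return p,R.from_euler("xyz",[np.pi,-np.radians(beta),YAW])
def path(th,s=14,r=42):
    th=float(th); a=np.radians(th); t=np.array([np.sin(a),np.cos(a)]); rad=np.array([-np.cos(a),np.sin(a)])
    if th<=95:
        be=np.interp(th,[0,30,60,95],[50,45,30,5]); b=np.radians(be)
        p=60*rad+s*np.array([np.sin(b),-np.cos(b)])-13*np.array([np.cos(b),np.sin(b)])
    else:
        be=0; p=r*rad-2.5*t-np.array([8,0])
    return p[0],p[1],be
def rows(h,tg):
    from station import ctrl
    o=ctrl.get_obs(); p0=o["ee_pos"]; r0=R.from_euler("xyz",o["eef_rot"])
    print("t",o["time_s"],"F",o["force"].round(1),"grip",round(o["grip_width"],3))
    for q in tg:
        p,r=pose(h,*q); w=(r*r0.inv()).as_rotvec(degrees=True)/5
        print(np.round(q,1),"->",((p-p0)*1e3).round(0).tolist(),w.round(2).tolist())
E
python3 - <<'E'
from h import *
np.set_printoptions(suppress=True)
for t in range(0,181,15): print(t,np.round(path(t),1))
rows("R",[(-150,100,0),(-150,60,40),(-130,-30,50),(-85,-40,50),path(0)])
E
```

```text
0 [-57.6 -19.   50. ]
15 [-56.4  -3.5  47.5]
30 [-51.3  10.9  45. ]
45 [-44.2  23.4  37.5]
60 [-34.3  33.3  30. ]
75 [-23.2  40.4  19.3]
90 [-10.8  44.2   8.6]
105 [ 0.5 41.2  0. ]
120 [10.8 37.6  0. ]
135 [19.9 31.5  0. ]
150 [27.1 23.2  0. ]
165 [31.9 13.3  0. ]
180 [34.   2.5  0. ]
t 0.2 F [ 0.1 -0.1  0. ] grip 0.094
[-150  100    0] -> [239.0, 398.0, -15.0] [-0.01, -0.0, -3.32]
[-150   60   40] -> [239.0, 398.0, -55.0] [1.64, -7.86, -3.19]
[-130  -30   50] -> [259.0, 399.0, -145.0] [2.05, -9.82, -3.11]
[-85 -40  50] -> [304.0, 402.0, -155.0] [2.05, -9.82, -3.11]
[-57.6 -19.   50. ] -> [332.0, 404.0, -134.0] [2.05, -9.82, -3.11]
```

Call:
jog_arm(
  moves=[
    [[100, 160, 20], [0, 0, -1], 0],
    [[100, 160, 20], [0, 0, -1], 0],
    [[100, 160, 20], [0, 0, -1], 0],
    [[100, 160, 20], [0, 0, -1], 0],
    [[100, 160, 20], [0, 0, -1], 0],
  ],
  squeeze=5,
)

```text
time_s: 0.62
ee_pos: [0.2908, -0.3535, 0.2259]
eef_rot: [3.141, -0.001, 0.266]
force: [1.2, -0.9, 0.3]
grip_width: 0.0636
```

Call:
jog_arm(
  moves=[
    [[130, 230, 0], [0, 0, -2], 0],
    [[130, 230, 0], [0, 0, -2], 0],
    [[130, 230, 0], [0, 0, -2], 0],
    [[130, 230, 0], [0, 0, -2], 0],
    [[130, 230, 0], [0, 0, -2], 0],
  ],
)

```text
time_s: 1.03
ee_pos: [0.39, -0.1776, 0.2256]
eef_rot: [3.141, -0.0, 0.09]
force: [1.2, -0.0, -0.7]
grip_width: 0.0306
```

Run:
```python
from h import *
rows("R",[(-150,100,0),(-150,60,40),(-130,-30,50),(-85,-40,50)])
```

```text
t 1.0333 F [ 1.2 -0.  -0.7] grip 0.031
[-150  100    0] -> [39.0, 59.0, -36.0] [0.0, 0.0, -0.32]
[-150   60   40] -> [39.0, 59.0, -76.0] [0.61, -7.97, -0.3]
[-130  -30   50] -> [59.0, 61.0, -166.0] [0.76, -9.97, -0.3]
[-85 -40  50] -> [104.0, 63.0, -176.0] [0.76, -9.97, -0.3]
```

Call:
jog_arm(
  moves=[
    [[20, 40, -10], [0, -1.4, -0.3], 0],
    [[25, 58, -30], [0.2, -2.8, -0.3], 0],
    [[30, 58, -50], [0.3, -4.2, -0.3], 0],
    [[30, 58, -60], [0.4, -5.6, -0.3], 0],
    [[30, 58, -76], [0.5, -7, -0.3], 0],
  ],
)

```text
time_s: 1.45
ee_pos: [0.4196, -0.1198, 0.1536]
eef_rot: [3.141, -0.582, 0.067]
force: [1.0, 0.9, -0.4]
grip_width: 0.0007
```

Run:
```python
from h import *
rows("R",[(-150,60,40),(-130,-30,50),(-85,-40,50)])
```

```text
t 1.45 F [ 1.   0.9 -0.4] grip 0.001
[-150   60   40] -> [9.0, 2.0, -4.0] [0.09, -1.33, -0.05]
[-130  -30   50] -> [29.0, 3.0, -94.0] [0.22, -3.32, -0.05]
[-85 -40  50] -> [74.0, 6.0, -104.0] [0.22, -3.32, -0.05]
```

Call:
jog_arm(
  moves=[
    [[5, 1, -20], [0.1, -1.3, 0], 0],
    [[10, 1, -45], [0.2, -2.3, 0], 0],
    [[20, 2, -70], [0.2, -3.3, 0], 0],
    [[29, 3, -94], [0.2, -3.3, 0], 0],
    [[29, 3, -94], [0.2, -3.3, 0], 0],
  ],
)

```text
time_s: 1.87
ee_pos: [0.4445, -0.1049, 0.0999]
eef_rot: [-3.092, -0.815, 0.073]
force: [0.8, 0.8, 0.1]
grip_width: 0.0006
```

Run:
```python
from h import *
rows("R",[(-130,-30,50),(-85,-40,50),path(0)])
```

```text
t 1.8667 F [0.8 0.8 0.1] grip 0.001
[-130  -30   50] -> [4.0, -12.0, -40.0] [-0.33, -0.68, -0.55]
[-85 -40  50] -> [49.0, -9.0, -50.0] [-0.33, -0.68, -0.55]
[-57.6 -19.   50. ] -> [77.0, -7.0, -29.0] [-0.33, -0.68, -0.55]
```

Run:
```python
from h import *
from station import ctrl,eyes
print(ctrl.get_obs()["qpos"].round(3)); c=eyes.camera("scene"); cv2.imwrite("pics/s2.png",c["frame"][:,:,::-1])
```

```text
[-0.619  0.026  2.383  1.441  0.531 -0.38 ]
```

View pics/s2.png

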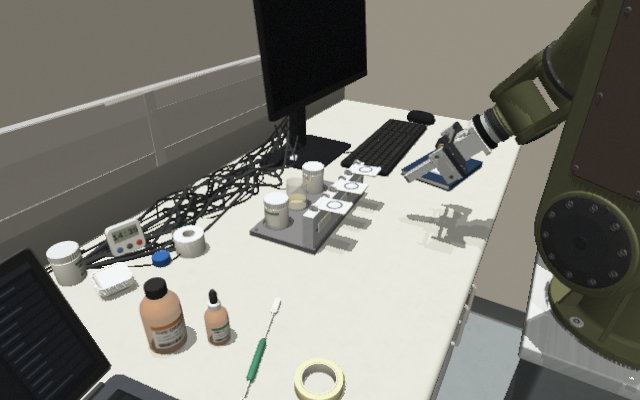

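The arm hit the wrist-bend limit (j5 ≥ 0) at a 50° lean and started swivelling. I'll back out and use a smaller lean.

Run:
```python
from h import *
rows("R",[(-150,64,20),(-150,64,33)])
```

```text
t 1.9167 F [-1.2  1.3 -1.9] grip 0.001
[-150   64   20] -> [-15.0, -14.0, 56.0] [-0.84, 5.32, -0.45]
[-150   64   33] -> [-15.0, -14.0, 56.0] [-0.62, 2.73, -0.5]
```

Call:
jog_arm(
  moves=[
    [[-3, -3, 15], [-0.2, 1.3, -0.1], 0],
    [[-6, -6, 30], [-0.4, 2.6, -0.2], 0],
    [[-10, -10, 45], [-0.6, 4, -0.4], 0],
    [[-15, -14, 56], [-0.8, 5.3, -0.5], 0],
    [[-15, -14, 56], [-0.8, 5.3, -0.5], 0],
  ],
)

```text
time_s: 2.33
ee_pos: [0.4318, -0.1149, 0.1524]
eef_rot: [-3.094, -0.541, 0.077]
force: [0.1, 0.6, -0.4]
grip_width: 0.0007
```

Run:
```python
from h import *
from station import ctrl
print(ctrl.get_obs()["qpos"].round(3))
rows("R",[(-150,64,20),(-150,64,33)])
```

```text
[-0.553 -0.105  2.199  0.557  0.702  0.56 ]
t 2.3333 F [ 0.1  0.6 -0.4] grip 0.001
[-150   64   20] -> [-3.0, -3.0, 2.0] [-0.64, 2.16, -0.4]
[-150   64   33] -> [-3.0, -3.0, 2.0] [-0.43, -0.43, -0.46]
```

```bash
sed -i 's/\[50,45,30,5\]/[38,38,28,5]/' h.py
python3 - <<'E'
from h import *
for t in range(0,100,15): print(t,np.round(path(t),1))
rows("R",[(-140,30,35),(-125,-5,38),(-115,-38,38),(-75,-36,38),(-62,-28,38)])
E
```

```text
0 [-61.6 -19.   38. ]
15 [-59.6  -3.5  38. ]
30 [-53.6  11.   38. ]
45 [-45.7  23.6  33. ]
60 [-34.9  33.5  28. ]
75 [-23.5  40.6  18.1]
90 [-10.8  44.3   8.3]
t 2.3333 F [ 0.1  0.6 -0.4] grip 0.001
[-140   30   35] -> [7.0, -3.0, -32.0] [-0.4, -0.83, -0.46]
[-125   -5   38] -> [22.0, -2.0, -67.0] [-0.35, -1.43, -0.48]
[-115  -38   38] -> [32.0, -1.0, -100.0] [-0.35, -1.43, -0.48]
[-75 -36  38] -> [72.0, 1.0, -98.0] [-0.35, -1.43, -0.48]
[-62 -28  38] -> [85.0, 2.0, -90.0] [-0.35, -1.43, -0.48]
```

Call:
jog_arm(
  moves=[
    [[4, -2, -16], [-0.2, -0.4, -0.2], 0],
    [[7, -3, -32], [-0.4, -0.8, -0.5], 0],
    [[14, -2, -50], [-0.4, -1.1, -0.5], 0],
    [[22, -2, -67], [-0.4, -1.4, -0.5], 0],
    [[22, -2, -67], [-0.4, -1.4, -0.5], 0],
  ],
)

```text
time_s: 2.75
ee_pos: [0.454, -0.1149, 0.0818]
eef_rot: [-3.141, -0.663, 0.064]
force: [-0.2, -0.1, -0.3]
grip_width: 0.0004
```

Run:
```python
from h import *
from station import ctrl
print(ctrl.get_obs()["qpos"].round(3))
rows("R",[(-125,-5,38),(-115,-38,38),(-75,-36,38),(-62,-28,38)])
```

```text
[-0.529  0.069  2.301  1.08   0.401  0.038]
t 2.75 F [-0.2 -0.1 -0.3] grip 0.0
[-125   -5   38] -> [-0.0, -2.0, 3.0] [-0.0, -0.0, -0.03]
[-115  -38   38] -> [10.0, -1.0, -30.0] [-0.0, -0.0, -0.03]
[-75 -36  38] -> [50.0, 1.0, -28.0] [-0.0, -0.0, -0.03]
[-62 -28  38] -> [63.0, 2.0, -20.0] [-0.0, -0.0, -0.03]
```

Reached exactly. Next I go under the bead.

Call:
jog_arm(
  moves=[
    [[5, -1, -15], [0, 0, 0], 0],
    [[10, -1, -30], [0, 0, 0], 0],
    [[24, 0, -30], [0, 0, 0], 0],
    [[38, 0, -30], [0, 0, 0], 0],
    [[50, 1, -28], [0, 0, 0], 0],
  ],
)

```text
time_s: 3.17
ee_pos: [0.5056, -0.1145, 0.0569]
eef_rot: [3.141, -0.665, 0.064]
force: [0.5, -0.5, -0.4]
grip_width: 0.0007
```

Run:
```python
from h import *
from station import ctrl,eyes
print(ctrl.get_obs()["qpos"].round(3))
rows("R",[(-75,-36,38),(-62,-28,38)]+[path(t) for t in (0,8,15)])
o=[]
for n,(x,y,w,h) in dict(scene=(300,120,160,120),top=(330,140,160,120)).items():
    c=eyes.camera(n); o.append(cv2.resize(c["frame"][y:y+h,x:x+w],None,fx=2.5,fy=2.5,interpolation=2))
    
cv2.imwrite("pics/a3.png",np.hstack(o)[:,:,::-1])
```

```text
[-0.455  0.23   2.196  1.217  0.332 -0.051]
t 3.1667 F [ 0.5 -0.5 -0.4] grip 0.001
[-75 -36  38] -> [-2.0, 1.0, -3.0] [0.0, 0.02, -0.03]
[-62 -28  38] -> [11.0, 2.0, 5.0] [0.0, 0.02, -0.03]
[-61.6 -19.   38. ] -> [12.0, 2.0, 14.0] [0.0, 0.02, -0.03]
[-61.  -10.7  38. ] -> [12.0, 2.0, 22.0] [0.0, 0.02, -0.03]
[-59.6  -3.5  38. ] -> [14.0, 2.0, 30.0] [0.0, 0.02, -0.03]
```

View pics/a3.png

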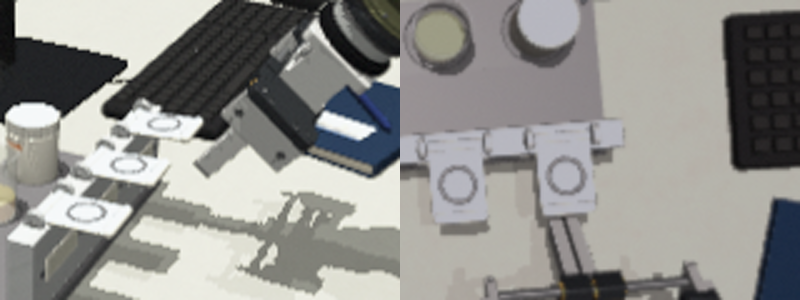

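The fingers are centred just in front of and under the right bead, at about (565,215) in the right panel. I continue under it and lift.

Call:
jog_arm(
  moves=[
    [[6, 1, 2], [0, 0, 0], 0],
    [[12, 1, 6], [0, 0, 0], 0],
    [[12, 1, 14], [0, 0, 0], 0],
    [[12, 1, 22], [0, 0, 0], 0],
    [[14, 1, 30], [0, 0, 0], 0],
  ],
)

```text
time_s: 3.68
ee_pos: [0.5175, -0.1134, 0.0866]
eef_rot: [3.141, -0.664, 0.065]
force: [-2.7, 0.2, -0.5]
grip_width: 0.0004
```

```bash
cat > see.py <<'E'
from h import *
from station import ctrl,eyes
import sys
o=[]
for n,(x,y,w,h) in dict(scene=(240,120,160,120),top=(270,110,160,120)).items():
    c=eyes.camera(n); o.append(cv2.resize(c["frame"][y:y+h,x:x+w],None,fx=2.5,fy=2.5,interpolation=2))
cv2.imwrite(sys.argv[1],np.hstack(o)[:,:,::-1])
E
python3 see.py pics/a4.png
python3 - <<'E'
from h import *
from station import ctrl
print(ctrl.get_obs()["qpos"].round(3))
rows("R",[path(t) for t in (15,22,30,37,45,52,60)])
E
```

```text
[-0.437  0.178  2.154  0.989  0.362  0.205]
t 3.7833 F [-0.4 -0.5 -0.2] grip 0.0
[-59.6  -3.5  38. ] -> [1.0, 1.0, -1.0] [0.02, 0.04, -0.03]
[-57.3   3.4  38. ] -> [3.0, 1.0, 6.0] [0.02, 0.04, -0.03]
[-53.6  11.   38. ] -> [7.0, 2.0, 13.0] [0.02, 0.04, -0.03]
[-50.3  17.2  35.7] -> [10.0, 2.0, 20.0] [-0.01, 0.5, -0.03]
[-45.7  23.6  33. ] -> [14.0, 2.0, 26.0] [-0.04, 1.03, -0.03]
[-41.   28.6  30.7] -> [19.0, 2.0, 31.0] [-0.07, 1.5, -0.03]
[-34.9  33.5  28. ] -> [25.0, 3.0, 36.0] [-0.11, 2.03, -0.03]
```

View pics/a4.png

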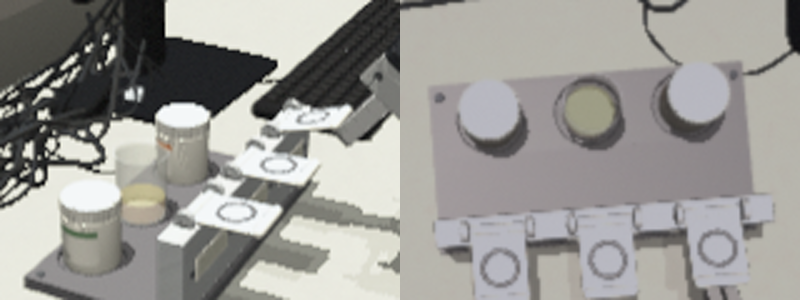

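The right tag (left panel, 315,115) has started to lift, with only light force. I continue along the arc.

Call:
jog_arm(
  moves=[
    [[3, 1, 6], [0, 0, 0], 0],
    [[7, 1, 13], [0, 0, 0], 0],
    [[10, 1, 20], [0, 0.5, 0], 0],
    [[14, 1, 26], [0, 1, 0], 0],
    [[19, 1, 31], [-0.1, 1.5, 0], 0],
  ],
)

```text
time_s: 4.2
ee_pos: [0.5368, -0.1132, 0.1173]
eef_rot: [3.139, -0.53, 0.064]
force: [-0.4, -0.3, -0.8]
grip_width: 0.0007
```

```bash
python3 see.py pics/a5.png
python3 - <<'E'
from h import *
from station import ctrl
rows("R",[path(t) for t in (52,60,68,75,82,90,95,102,110)])
E
```

```text
t 4.3 F [ 0.4 -0.7 -0.4] grip 0.0
[-41.   28.6  30.7] -> [-1.0, 1.0, 0.0] [0.03, -0.0, -0.03]
[-34.9  33.5  28. ] -> [5.0, 2.0, 5.0] [-0.0, 0.53, -0.03]
[-29.1  37.7  22.7] -> [11.0, 2.0, 9.0] [-0.07, 1.58, -0.03]
[-23.5  40.6  18.1] -> [17.0, 2.0, 12.0] [-0.13, 2.5, -0.03]
[-17.7  42.8  13.5] -> [22.0, 3.0, 14.0] [-0.18, 3.42, -0.04]
[-10.8  44.3   8.3] -> [29.0, 3.0, 16.0] [-0.25, 4.47, -0.04]
[-6.5 44.7  5. ] -> [34.0, 4.0, 16.0] [-0.29, 5.12, -0.04]
[-1.7 41.6  0. ] -> [38.0, 4.0, 13.0] [-0.36, 6.12, -0.04]
[ 4.  40.3  0. ] -> [44.0, 4.0, 12.0] [-0.36, 6.12, -0.04]
```

View pics/a5.png

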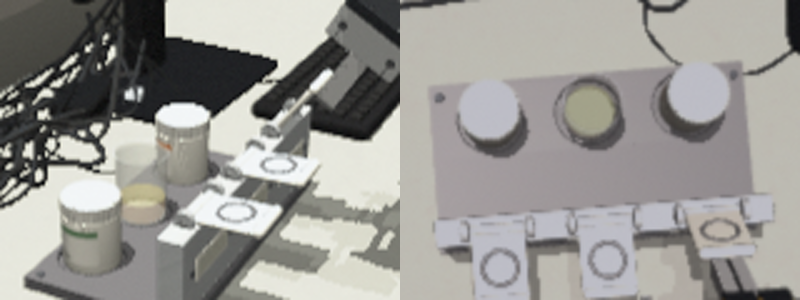

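The right tag is up to about 50° (tilted, right panel 720,230). Continuing.

Call:
jog_arm(
  moves=[
    [[5, 1, 5], [0, 0.5, 0], 0],
    [[11, 2, 9], [-0.1, 1.6, 0], 0],
    [[17, 2, 12], [-0.1, 2.5, 0], 0],
    [[22, 2, 14], [-0.2, 3.4, 0], 0],
    [[29, 3, 16], [-0.2, 4.5, 0], 0],
  ],
)

```text
time_s: 4.72
ee_pos: [0.5656, -0.1089, 0.1325]
eef_rot: [-3.133, -0.138, 0.064]
force: [-1.0, 0.6, -0.1]
grip_width: 0.0004
```

Run:
```python
from h import *
from station import ctrl
rows("R",[path(t) for t in (90,95,100,107,115,125,135,145)])
```

```text
t 4.7167 F [-1.   0.6 -0.1] grip 0.0
[-10.8  44.3   8.3] -> [2.0, -1.0, 2.0] [-0.1, -0.08, -0.03]
[-6.5 44.7  5. ] -> [6.0, -0.0, 2.0] [-0.14, 0.57, -0.03]
[-3.2 41.8  0. ] -> [10.0, -0.0, -1.0] [-0.2, 1.57, -0.03]
[ 1.9 40.9  0. ] -> [15.0, 0.0, -2.0] [-0.2, 1.57, -0.03]
[ 7.5 39.1  0. ] -> [20.0, 1.0, -3.0] [-0.2, 1.57, -0.03]
[14.  35.8  0. ] -> [27.0, 1.0, -7.0] [-0.2, 1.57, -0.03]
[19.9 31.5  0. ] -> [33.0, 1.0, -11.0] [-0.2, 1.57, -0.03]
[25.  26.1  0. ] -> [38.0, 2.0, -16.0] [-0.2, 1.57, -0.03]
```

Call:
jog_arm(
  moves=[
    [[6, 0, 2], [-0.1, 0.6, 0], 0],
    [[10, 0, 1], [-0.2, 1.3, 0], 0],
    [[15, 0, -1], [-0.2, 1.6, 0], 0],
    [[20, 0, -3], [-0.2, 1.6, 0], 0],
    [[27, 1, -7], [-0.2, 1.6, 0], 0],
  ],
)

```text
time_s: 5.13
ee_pos: [0.5934, -0.108, 0.125]
eef_rot: [-3.141, -0.001, 0.065]
force: [-0.1, -0.2, -0.2]
grip_width: 0.0005
```

```bash
python3 see.py pics/a6.png
python3 - <<'E'
from h import *
from station import ctrl
rows("R",[path(t) for t in (125,135,145,155,165,172,180)])
E
```

```text
t 5.2333 F [-0.3 -0.4  0.2] grip 0.001
[14.  35.8  0. ] -> [-1.0, 0.0, 1.0] [-0.0, 0.0, -0.02]
[19.9 31.5  0. ] -> [5.0, 0.0, -3.0] [-0.0, 0.0, -0.02]
[25.  26.1  0. ] -> [10.0, 1.0, -8.0] [-0.0, 0.0, -0.02]
[29. 20.  0.] -> [14.0, 1.0, -15.0] [-0.0, 0.0, -0.02]
[31.9 13.3  0. ] -> [17.0, 1.0, -21.0] [-0.0, 0.0, -0.02]
[33.2  8.3  0. ] -> [18.0, 1.0, -26.0] [-0.0, 0.0, -0.02]
[34.   2.5  0. ] -> [19.0, 1.0, -32.0] [-0.0, 0.0, -0.02]
```

View pics/a6.png

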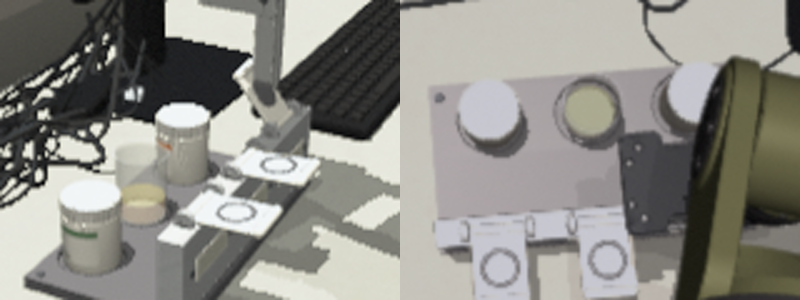

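The tag is past vertical, leaning to the rear in front of the finger (left panel 260,85). I press it down now.

Call:
jog_arm(
  moves=[
    [[5, 0, -3], [0, 0, 0], 0],
    [[10, 1, -8], [0, 0, 0], 0],
    [[14, 1, -15], [0, 0, 0], 0],
    [[17, 1, -21], [0, 0, 0], 0],
    [[18, 1, -26], [0, 0, 0], 0],
  ],
)

```text
time_s: 5.65
ee_pos: [0.6118, -0.1072, 0.0988]
eef_rot: [3.14, 0.0, 0.063]
force: [-0.4, 0.5, -0.6]
grip_width: 0.0003
```

Call:
jog_arm(
  moves=[
    [[1, 0, -2], [0, 0, 0], 0],
    [[1, 0, -4], [0, 0, 0], 0],
    [[1, 0, -5], [0, 0, 0], 0],
    [[1, 0, -6], [0, 0, 0], 0],
    [[1, 0, -6], [0, 0, 0], 0],
  ],
)

```text
time_s: 6.07
ee_pos: [0.6126, -0.1074, 0.094]
eef_rot: [3.14, -0.001, 0.063]
force: [-0.4, 0.2, -1.2]
grip_width: 0.0007
```

```bash
python3 see.py pics/a7.png
python3 - <<'E'
from h import *
rows("R",[path(180)])
E
```

```text
t 6.1667 F [ 0.5 -0.4 -0.6] grip 0.0
[34.   2.5  0. ] -> [-0.0, 1.0, -2.0] [0.02, 0.01, -0.01]
```

View pics/a7.png

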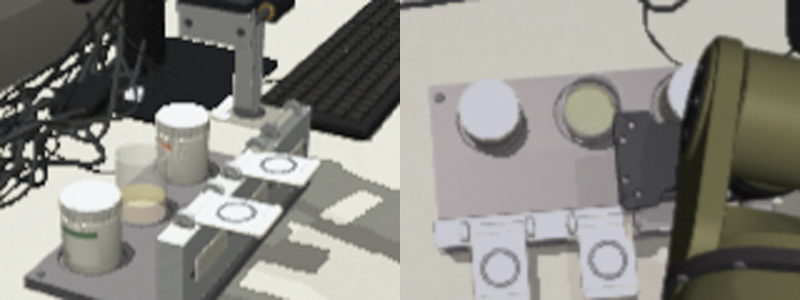

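The tag lies nearly flat to the rear, with the tip on it. I press further until the stop shows in the force.

Call:
jog_arm(
  moves=[
    [[0, 0, -0.5], [0, 0, 0], 0],
    [[0, 0, -1], [0, 0, 0], 0],
    [[0, 0, -1.5], [0, 0, 0], 0],
    [[0, 0, -2], [0, 0, 0], 0],
    [[0, 0, -2], [0, 0, 0], 0],
  ],
)

```text
time_s: 6.58
ee_pos: [0.6127, -0.1074, 0.0927]
eef_rot: [3.139, -0.001, 0.063]
force: [-3.3, 1.0, 7.0]
grip_width: 0.0004
```

Call:
jog_arm(
  moves=[
    [[0, 0, -0.5], [0, 0, 0], 0],
    [[0, 0, -1], [0, 0, 0], 0],
    [[0, 0, -1], [0, 0, 0], 0],
  ],
)

```text
time_s: 6.83
ee_pos: [0.6128, -0.1074, 0.0924]
eef_rot: [3.139, -0.001, 0.063]
force: [-6.0, 0.9, 13.4]
grip_width: 0.0007
```

The stop shows at z = 0.0925, which matches flat. I lift off and go to the left tag.

Call:
jog_arm(
  moves=[
    [[0, 0, 15], [0, 0, 0], 0],
    [[-2, 0, 50], [0, 0, 0], 0],
    [[-10, 0, 90], [0, 0, 0], 0],
    [[-50, 20, 110], [0, 0, 0], 0],
    [[-85, 45, 115], [0, 0, 0], 0],
  ],
)

```text
time_s: 7.25
ee_pos: [0.5349, -0.0679, 0.2074]
eef_rot: [3.138, -0.005, 0.061]
force: [1.0, 0.8, 0.0]
grip_width: 0.0005
```

Call:
jog_arm(
  moves=[
    [[-30, 25, 0], [0, 0, 0], 0],
    [[-60, 50, 0], [0, 0, 0], 0],
    [[-90, 80, 0], [0, 0, 0], 0],
    [[-115, 110, 0], [0, 0, 0], 0],
    [[-115, 130, 0], [0, 0, 0], 0],
  ],
)

```text
time_s: 7.67
ee_pos: [0.4163, 0.0645, 0.2049]
eef_rot: [3.14, -0.001, 0.064]
force: [-1.2, -0.3, -0.2]
grip_width: 0.0003
```

```bash
python3 see.py pics/a8.png
python3 - <<'E'
from h import *
from station import ctrl
print(ctrl.get_obs()["qpos"].round(3))
rows("L",[(-150,64,20),(-145,45,33),(-125,-5,38)])
E
```

```text
[ 0.068  0.014  1.853 -0.002  1.273  1.574]
t 7.7667 F [ 0.7 -0.2  1.5] grip 0.001
[-150   64   20] -> [-1.0, -3.0, -51.0] [0.27, -3.97, -0.04]
[-145   45   33] -> [4.0, -3.0, -70.0] [0.44, -6.56, -0.04]
[-125   -5   38] -> [24.0, -2.0, -120.0] [0.5, -7.56, -0.04]
```

View pics/a8.png

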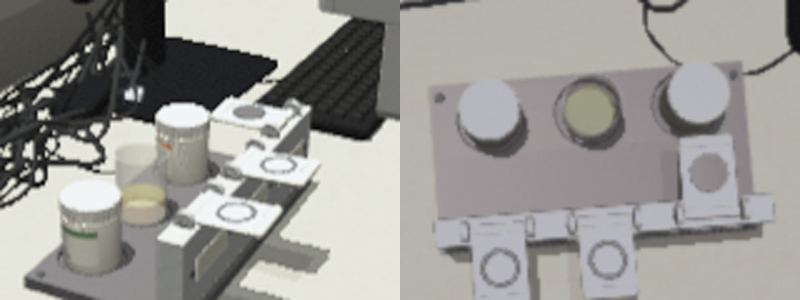

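The right tag now lies flat to the rear with its solid disc up (right panel 708,172). The middle and left tags are unchanged. For the left tag I use a 30° lean to keep the wrist away from its singularity.

```bash
sed -i 's/\[38,38,28,5\]/[30,30,26,5]/;s/s=14/s=16/' h.py
python3 - <<'E'
from h import *
rows("L",[(-150,70,14),(-140,45,28),(-125,5,30),(-115,-38,30),(-78,-38,30),(-64,-32,30),path(0)])
E
```

```text
t 7.7667 F [ 0.7 -0.2  1.5] grip 0.001
[-150   70   14] -> [-1.0, -3.0, -45.0] [0.2, -2.77, -0.04]
[-140   45   28] -> [9.0, -3.0, -70.0] [0.37, -5.57, -0.04]
[-125    5   30] -> [24.0, -2.0, -110.0] [0.4, -5.97, -0.04]
[-115  -38   30] -> [34.0, -1.0, -153.0] [0.4, -5.97, -0.04]
[-78 -38  30] -> [71.0, 1.0, -153.0] [0.4, -5.97, -0.04]
[-64 -32  30] -> [85.0, 2.0, -147.0] [0.4, -5.97, -0.04]
[-63.3 -20.4  30. ] -> [85.0, 2.0, -135.0] [0.4, -5.97, -0.04]
```

Call:
jog_arm(
  moves=[
    [[0, -1, -20], [0.1, -1.4, 0], 0],
    [[0, -2, -45], [0.2, -2.8, 0], 0],
    [[4, -2, -60], [0.3, -4.2, 0], 0],
    [[9, -2, -75], [0.4, -5.6, 0], 0],
    [[24, -2, -100], [0.4, -6, 0], 0],
  ],
)

```text
time_s: 8.18
ee_pos: [0.4431, 0.0603, 0.1059]
eef_rot: [3.141, -0.535, 0.063]
force: [1.5, 0.1, -0.1]
grip_width: 0.0008
```

Run:
```python
from h import *
from station import ctrl
print(ctrl.get_obs()["qpos"].round(3))
rows("L",[(-125,5,30),(-115,-38,30),(-78,-38,30),(-64,-32,30),path(0)])
```

```text
[ 0.05  -0.05   2.279  0.016  0.378  1.545]
t 8.1833 F [ 1.5  0.1 -0.1] grip 0.001
[-125    5   30] -> [-0.0, 3.0, -11.0] [-0.0, 0.13, -0.0]
[-115  -38   30] -> [10.0, 3.0, -54.0] [-0.0, 0.13, -0.0]
[-78 -38  30] -> [46.0, 6.0, -54.0] [-0.0, 0.13, -0.0]
[-64 -32  30] -> [60.0, 7.0, -48.0] [-0.0, 0.13, -0.0]
[-63.3 -20.4  30. ] -> [61.0, 7.0, -36.0] [-0.0, 0.13, -0.0]
```

Good, j5 = 0.38 with no flip.

Call:
jog_arm(
  moves=[
    [[0, 1, -14], [0, 0.1, 0], 0],
    [[5, 2, -30], [0, 0.1, 0], 0],
    [[10, 3, -52], [0, 0.1, 0], 0],
    [[22, 4, -54], [0, 0.1, 0], 0],
    [[34, 5, -54], [0, 0.1, 0], 0],
  ],
)

```text
time_s: 8.6
ee_pos: [0.4774, 0.0651, 0.0489]
eef_rot: [-3.142, -0.513, 0.062]
force: [0.2, -0.2, 0.6]
grip_width: 0.0006
```

```bash
python3 see.py pics/a9.png
python3 - <<'E'
from h import *
from station import ctrl
print(ctrl.get_obs()["qpos"].round(3))
rows("L",[(-78,-38,30),(-64,-32,30)]+[path(t) for t in (0,8,15,22)])
E
```

```text
[0.059 0.168 2.218 0.007 0.239 1.561]
t 8.7 F [ 0.3  0.6 -0.3] grip 0.0
[-78 -38  30] -> [11.0, 1.0, 2.0] [0.0, -0.08, -0.0]
[-64 -32  30] -> [25.0, 2.0, 8.0] [0.0, -0.08, -0.0]
[-63.3 -20.4  30. ] -> [25.0, 2.0, 19.0] [0.0, -0.08, -0.0]
[-62.7 -12.   30. ] -> [26.0, 2.0, 28.0] [0.0, -0.08, -0.0]
[-61.2  -4.8  30. ] -> [27.0, 2.0, 35.0] [0.0, -0.08, -0.0]
[-58.9   2.1  30. ] -> [30.0, 2.0, 42.0] [0.0, -0.08, -0.0]
```

View pics/a9.png

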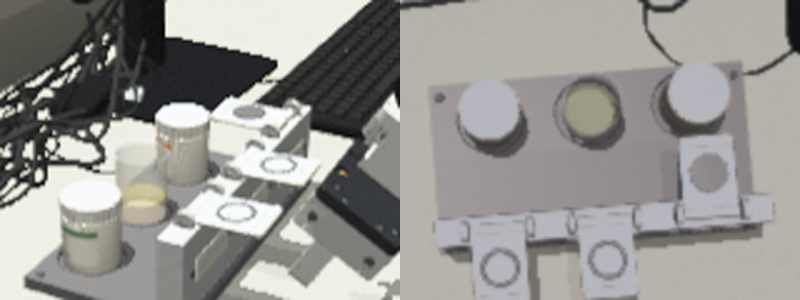

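The finger is lined up under the left tag (left panel 300,265), and the gripper body is clear of the middle tag.

Call:
jog_arm(
  moves=[
    [[11, 1, 2], [0, 0, 0], 0],
    [[24, 2, 7], [0, 0, 0], 0],
    [[25, 2, 13], [0, 0, 0], 0],
    [[25, 2, 19], [0, 0, 0], 0],
    [[26, 2, 26], [0, 0, 0], 0],
  ],
)

```text
time_s: 9.12
ee_pos: [0.5025, 0.0675, 0.0767]
eef_rot: [-3.141, -0.515, 0.062]
force: [-4.3, -0.6, -0.5]
grip_width: 0.0004
```

```bash
python3 see.py pics/b1.png
python3 - <<'E'
from h import *
from station import ctrl
print(ctrl.get_obs()["qpos"].round(3))
rows("L",[path(t) for t in (0,8,15,22,30,37)])
E
```

```text
[0.061 0.154 2.143 0.004 0.329 1.566]
t 9.2167 F [-4.7 -1.6  0.2] grip 0.001
[-63.3 -20.4  30. ] -> [2.0, -1.0, -8.0] [0.0, -0.09, -0.01]
[-62.7 -12.   30. ] -> [2.0, -1.0, 1.0] [0.0, -0.09, -0.01]
[-61.2  -4.8  30. ] -> [4.0, -1.0, 8.0] [0.0, -0.09, -0.01]
[-58.9   2.1  30. ] -> [6.0, -0.0, 15.0] [0.0, -0.09, -0.01]
[-55.2   9.6  30. ] -> [10.0, -0.0, 22.0] [0.0, -0.09, -0.01]
[-51.5  15.8  29.1] -> [13.0, 0.0, 29.0] [-0.01, 0.09, -0.01]
```

View pics/b1.png

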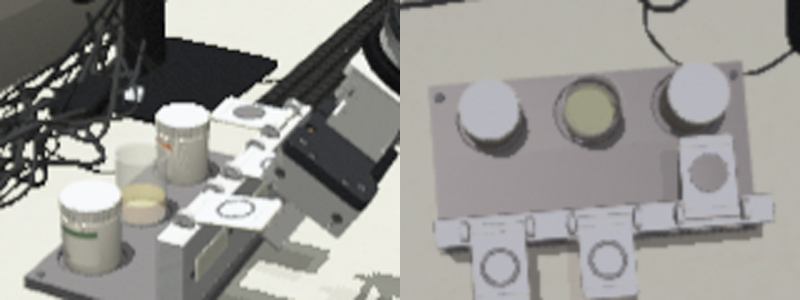

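The left tag has only just moved, with some horizontal push (4.7 N). I continue mostly upward.

Call:
jog_arm(
  moves=[
    [[-1, 0, 4], [0, 0, 0], 0],
    [[0, 0, 8], [0, -0.1, 0], 0],
    [[3, 0, 15], [0, -0.1, 0], 0],
    [[6, 0, 22], [0, -0.1, 0], 0],
    [[9, 0, 29], [0, 0, 0], 0],
  ],
)

```text
time_s: 9.63
ee_pos: [0.5123, 0.0678, 0.1062]
eef_rot: [-3.141, -0.517, 0.062]
force: [-0.8, 0.6, -0.7]
grip_width: 0.0003
```

```bash
python3 see.py pics/b2.png
python3 - <<'E'
from h import *
from station import ctrl
rows("L",[path(t) for t in (37,45,52,60,67,75,82,90)])
E
```

```text
t 9.7333 F [-0.4  0.  -0.3] grip 0.0
[-51.5  15.8  29.1] -> [2.0, -0.0, -2.0] [-0.02, 0.14, -0.01]
[-46.4  22.2  28. ] -> [8.0, 0.0, 5.0] [-0.03, 0.35, -0.01]
[-41.2  27.1  27.1] -> [13.0, 0.0, 10.0] [-0.04, 0.54, -0.01]
[-34.7  31.9  26. ] -> [19.0, 1.0, 15.0] [-0.05, 0.75, -0.01]
[-29.6  35.5  21.8] -> [24.0, 1.0, 18.0] [-0.11, 1.59, -0.01]
[-23.3  38.9  17. ] -> [31.0, 2.0, 22.0] [-0.17, 2.55, -0.01]
[-17.5  40.9  12.8] -> [36.0, 2.0, 24.0] [-0.22, 3.39, -0.01]
[-10.6  42.3   8. ] -> [43.0, 2.0, 25.0] [-0.28, 4.34, -0.01]
```

View pics/b2.png

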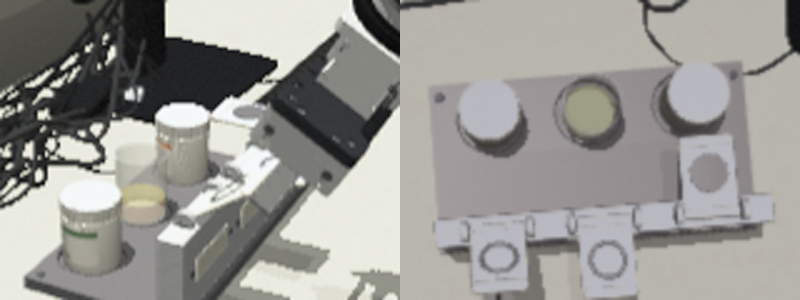

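The left tag is now raised to about 35° (right panel 498,258). Continuing along the arc.

Call:
jog_arm(
  moves=[
    [[7, 0, 5], [0, 0.3, 0], 0],
    [[13, 0, 10], [0, 0.5, 0], 0],
    [[19, 1, 15], [0, 0.8, 0], 0],
    [[24, 1, 18], [-0.1, 1.6, 0], 0],
    [[31, 1, 22], [-0.2, 2.5, 0], 0],
  ],
)

```text
time_s: 10.15
ee_pos: [0.5429, 0.0688, 0.1276]
eef_rot: [3.138, -0.295, 0.064]
force: [-0.3, -0.4, -0.3]
grip_width: 0.0006
```

```bash
python3 see.py pics/b3.png
python3 - <<'E'
from h import *
from station import ctrl
rows("L",[path(t) for t in (75,82,90,95,100,107,115)])
E
```

```text
t 10.25 F [ 0.5  0.  -0. ] grip 0.0
[-23.3  38.9  17. ] -> [-1.0, 1.0, 0.0] [0.04, 0.03, -0.01]
[-17.5  40.9  12.8] -> [5.0, 1.0, 2.0] [-0.02, 0.86, -0.01]
[-10.6  42.3   8. ] -> [11.0, 1.0, 4.0] [-0.08, 1.82, -0.01]
[-6.3 42.7  5. ] -> [16.0, 2.0, 4.0] [-0.11, 2.42, -0.01]
[-3.2 41.8  0. ] -> [19.0, 2.0, 3.0] [-0.18, 3.42, -0.01]
[ 1.9 40.9  0. ] -> [24.0, 2.0, 2.0] [-0.18, 3.42, -0.01]
[ 7.5 39.1  0. ] -> [29.0, 2.0, 0.0] [-0.18, 3.42, -0.01]
```

View pics/b3.png

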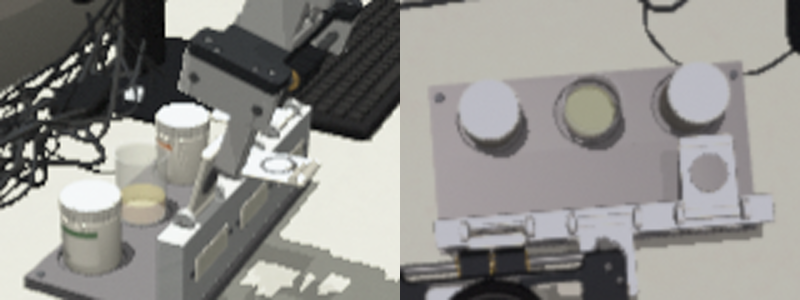

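The left tag is nearly upright (left panel 210,170). Continuing.

Call:
jog_arm(
  moves=[
    [[5, 1, 2], [0, 0.9, 0], 0],
    [[11, 1, 4], [-0.1, 1.8, 0], 0],
    [[17, 1, 4], [-0.1, 2.6, 0], 0],
    [[24, 2, 2], [-0.2, 3.4, 0], 0],
    [[29, 2, 0], [-0.2, 3.4, 0], 0],
  ],
)

```text
time_s: 10.67
ee_pos: [0.5734, 0.0709, 0.1267]
eef_rot: [3.14, 0.001, 0.064]
force: [-0.8, 0.9, -0.4]
grip_width: 0.0004
```

Run:
```python
from h import *
from station import ctrl
rows("L",[path(t) for t in (115,125,135,145,155,165,172,180)])
```

```text
t 10.6667 F [-0.8  0.9 -0.4] grip 0.0
[ 7.5 39.1  0. ] -> [1.0, 0.0, 2.0] [0.02, -0.01, -0.02]
[14.  35.8  0. ] -> [8.0, 1.0, -1.0] [0.02, -0.01, -0.02]
[19.9 31.5  0. ] -> [14.0, 1.0, -5.0] [0.02, -0.01, -0.02]
[25.  26.1  0. ] -> [19.0, 1.0, -11.0] [0.02, -0.01, -0.02]
[29. 20.  0.] -> [23.0, 2.0, -17.0] [0.02, -0.01, -0.02]
[31.9 13.3  0. ] -> [26.0, 2.0, -23.0] [0.02, -0.01, -0.02]
[33.2  8.3  0. ] -> [27.0, 2.0, -28.0] [0.02, -0.01, -0.02]
[34.   2.5  0. ] -> [28.0, 2.0, -34.0] [0.02, -0.01, -0.02]
```

Call:
jog_arm(
  moves=[
    [[8, 0, 0], [0, 0, 0], 0],
    [[14, 1, -5], [0, 0, 0], 0],
    [[19, 1, -11], [0, 0, 0], 0],
    [[23, 1, -17], [0, 0, 0], 0],
    [[26, 1, -23], [0, 0, 0], 0],
  ],
)

```text
time_s: 11.08
ee_pos: [0.5987, 0.0718, 0.1038]
eef_rot: [3.14, -0.001, 0.064]
force: [-0.1, -0.0, -0.4]
grip_width: 0.0006
```

```bash
python3 see.py pics/b4.png
python3 - <<'E'
from h import *
from station import ctrl
rows("L",[path(t) for t in (165,172,180)])
E
```

```text
t 11.1833 F [-0.2  0.7  0.2] grip 0.0
[31.9 13.3  0. ] -> [1.0, 1.0, 0.0] [0.02, -0.01, -0.02]
[33.2  8.3  0. ] -> [2.0, 1.0, -5.0] [0.02, -0.01, -0.02]
[34.   2.5  0. ] -> [3.0, 1.0, -11.0] [0.02, -0.01, -0.02]
```

View pics/b4.png

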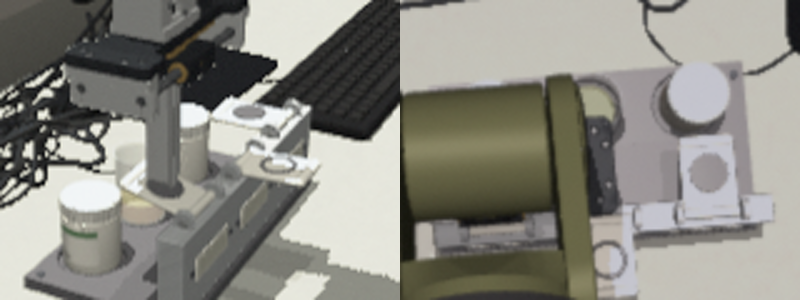

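The left tag is nearly down at the rear (left panel 160,190), with the tip on it. I press it to the stop.

Call:
jog_arm(
  moves=[
    [[1, 0, -3], [0, 0, 0], 0],
    [[2, 0, -6], [0, 0, 0], 0],
    [[3, 0, -8], [0, 0, 0], 0],
    [[3, 0, -10], [0, 0, 0], 0],
    [[3, 0, -11], [0, 0, 0], 0],
  ],
)

```text
time_s: 11.6
ee_pos: [0.6016, 0.0718, 0.0933]
eef_rot: [3.14, -0.0, 0.064]
force: [-0.4, -0.1, -0.7]
grip_width: 0.0007
```

Call:
jog_arm(
  moves=[
    [[0, 0, -0.5], [0, 0, 0], 0],
    [[0, 0, -1], [0, 0, 0], 0],
    [[0, 0, -1.5], [0, 0, 0], 0],
    [[0, 0, -1.5], [0, 0, 0], 0],
  ],
)

```text
time_s: 11.93
ee_pos: [0.6017, 0.0719, 0.0927]
eef_rot: [3.14, -0.001, 0.064]
force: [-2.5, -1.6, 5.5]
grip_width: 0.0002
```

Call:
jog_arm(
  moves=[
    [[0, 0, -0.5], [0, 0, 0], 0],
    [[0, 0, -1], [0, 0, 0], 0],
    [[0, 0, -1], [0, 0, 0], 0],
  ],
)

```text
time_s: 12.18
ee_pos: [0.6017, 0.0718, 0.0925]
eef_rot: [3.14, -0.001, 0.064]
force: [-5.7, -0.8, 12.0]
grip_width: 0.0002
```

Call:
jog_arm(
  moves=[
    [[0, 0, 15], [0, 0, 0], 0],
    [[-2, 0, 50], [0, 0, 0], 0],
    [[-10, 0, 90], [0, 0, 0], 0],
    [[-50, 0, 110], [0, 0, 0], 0],
    [[-85, 0, 115], [0, 0, 0], 0],
  ],
)

```text
time_s: 12.6
ee_pos: [0.517, 0.0718, 0.2091]
eef_rot: [3.14, -0.006, 0.063]
force: [0.3, 0.6, 0.9]
grip_width: 0.0001
```

Call:
jog_arm(
  moves=[
    [[-30, 0, 0], [0, 0, 0], 0],
    [[-60, 0, 0], [0, 0, 0], 0],
    [[-90, 0, 0], [0, 0, 0], 0],
    [[-110, 0, 0], [0, 0, 0], 0],
    [[-110, 0, 0], [0, 0, 0], 0],
  ],
)

```text
time_s: 13.02
ee_pos: [0.4041, 0.0719, 0.2065]
eef_rot: [3.14, -0.001, 0.064]
force: [-0.4, -0.7, 0.2]
grip_width: 0.0005
```

```bash
python3 see.py pics/b5.png
```

```text
(no output)
```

View pics/b5.png

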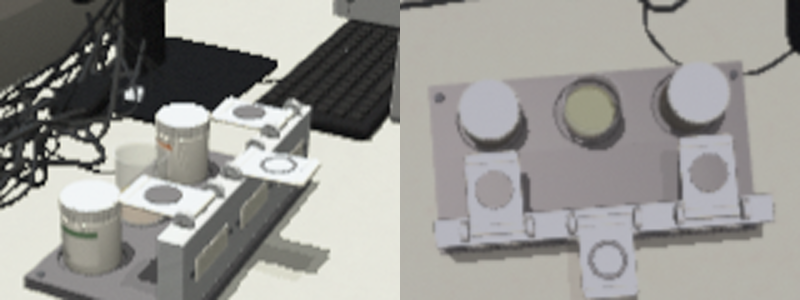

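Both outer tags lie flat to the rear with the solid disc up (right panel 494,188 and 708,172). The middle tag is still to the front with its ring up (608,260), the vessels have not moved, and the arm is clear. I hand in.

```bash
python3 -c "
from station import ctrl
print(ctrl.hand_in())"
```

```text
the job is handed in; nothing more can be done
None
```

I turned the right and left tags, the ones in front of the closed pots, over their hinges with the closed fingertips, without gripping them. Each was then pressed down to its rear stop, which showed as about 12–13 N upward with the tip at z = 0.0925 m. I handed in after about 13 s.

**Last picture:** Both outer tags lie flat to the rear with the solid disc up. The beaker's middle tag is still to the front with its ring up. By eye, the pots and beaker stand where they were. The arm was about 0.1 m above and in front of the rack, with the measured force near zero.

**What did not go as planned:**
- **Lean too steep:** my first approach with a 50° lean ran into the wrist's limits and drifted off its target in free air. I backed out and used 38° for the right tag and 30° for the left.
- **Left tag push:** the start of the left lift pushed horizontally with about 5 N, so I continued it more upward.
- **Ring heights:** the rings measured 94–96 mm high from two views. I expected about 92.5 mm from the text, and the pressing contact at 92.5 mm agreed with that.

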